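Hang the extraction station's lift-off door and start the run

ROBOT

A 7-joint arm with a two-finger parallel gripper is mounted at the origin on the work surface. World frame = base frame: x ahead of the robot, y to its left, z up, the work surface at z = 0. Lengths are in m, angles in rad, forces in N, time in s.
With the tool pointing down it reaches from about 0.35 to 0.9 m from the base axis. Payload 8.1 kg.
Tool frame: the origin (TCP) lies between the finger pads; the fingertips stand 25 mm ahead of it and the grasp point (between the pads) lies 6 mm ahead of it; z points along the fingers, y is the direction in which the jaws open and shut (so a half turn about z gives the same grasp; the last joint's range is limited). The gripper opens to 92 mm and grips with 3 to 60 N. Pads are 19 mm wide; open, the fingers measure 130 mm over their backs; the gripper's body (75 mm by 190 mm) begins 47 mm behind the grasp point.
Start: joints at [-1.335, 0.434, 0.025, 1.573, -0.012, 1.134, -0.075], TCP at [0.208, 0.589, 0.252] pointing down, gripper open.
Joint ranges: [-2.62, 2.62], [-0.44, 2.09], [-1.27, 1.32], [0.08, 2.57], [-1.32, 4.46], [0.12, 2], [-2.74, 2.74]. Speed limits (rad/s): [2.22, 2.22, 3.01, 3.01, 3.14, 3.14, 3.14].

INTERFACE

Orientations are given as a rotation vector (axis times angle).
In Python, from cell import * gives the robot as it stands.
- The arm moves only by the shell command python3 -m jog 'ROWS' [FORCE]. ROWS is JSON, one flat list of numbers, 5 for each row, row after row: the finger opening in mm, from 0 to 91.8, then the shift along the tool's x, y, z in units of 40 mm (1.0 is 40 mm), then the turn about the tool's z in units of 6 degrees (1.0 is 6 degrees). A call has 1 to 20 rows; each row shifts and turns the pose as measured when the row begins, along the tool's axes as they then stand; what a row does not reach is not made up. A row lasts 1/12 s, in which the tool goes at most 41.7 mm and 7.16 degrees, less where a joint would pass 70% of its speed; a pose out of reach is approached as far as the arm can. A call is refused whole if a number of a shift passes 1 or a number of a turn 1, either way. A call with a gripper value outside its range is refused whole. The fingers move at their own pace and stop on an object; FORCE is the grip in N (left out, the last holds). Time passes only in rows, so rows that do not move let the fingers close. It gives the time, the measured TCP pose, the force and the opening at its end, in the units of the state.
- observe(): the state, without advancing time (a new reading comes with each control period).
- get_image(name): name is "scene" or "side" or "wrist"; returns the picture (400x640x3 uint8, red, green, blue); there is no depth.
- camera_params(name): a dict with "intrinsics" (3x3 intrinsics, pixels), "xyz" and "orientation" of the camera in the world. Camera axes: x right, y down, z forward; pixel columns grow to the right and rows downward; lengths in m; the calibration is good to about 2 mm. A picture is of the moment at which its call begins: read the wrist's pose just before it. camera_params takes no time and is no camera call; for the wrist camera it gives the pose at the moment of the call.
- sign_off(): hands the job in, once; it reports no verdict.
The state is a dict: "clock": time; "joints": joint angles; "dq": joint speeds; "joint_efforts": joint torques, N m; "position": TCP position; "ee_rot": TCP orientation; "force": force on the tool from outside, world axes, zero at the start; "ft_torque": the same for the moment, N m; "width": opening from 0.0 (shut) to 1.0 (fully open).
Only numpy, scipy, OpenCV 4.12 (cv2) and the standard library are available. Lean on these libraries where they do the work, as an engineer would, in place of code of your own. Each camera call takes 0.05 s, during which the arm holds its last target. There are 200 camera calls.

TASK

The bench station's framed lift-off door has been washed and stands in the drying rack: carry it over, lower both its knuckles together, fully down, onto the station's two upright hinge pins, and swing the door shut, without dropping it, tipping it over or slamming it. Only then flip up the guard cover on the control box until it stays open, press the start button beneath it fully in and let go. Finish with the door shut and the cover up, and leave the panel in the rack and all the other things on the bench where they are.

Things in the scene. Friction and masses are not known exactly. Their poses are not given: they have to be found in the camera images.
- station: The station without a door (its twin, door on, stands far right), fixed, 180 deep (x) by 300 wide (y). Origin: centre of its underside, front along its own -x, z up. Its +y half (y -20 to 150) is a clear chamber, roof 180 high, open front at x -90; the rest (y -150 to -20) a white control box, top 125 high. Door hinge lugs stick out at the front's +y corner.
- pin_low (a point): Foot of the lower steel hinge pin, on its lug's top face, at (-105, 145, 40) mm in the station's frame. The pin stands up 22 from here, 8 in diameter, tapering to a 3 tip over its last 6. Lug: 18 wide, 8 thick, rounded to radius 9 about the pin, joined to the chamber's front behind it (+x).
- pin_up (a point): Foot of the upper hinge pin, 100 mm straight above pin_low; same pin and lug. The lower knuckle cannot come down past this lug: it has to come in sideways from the front, between the two lugs and above the lower pin.
- jamb (a point): Where point door_edge lies when the door is hung and shut: (-105, -17, 175) mm in the station's frame. Below it a rubber strip on the chamber's front (front face at x -99) stops the shut door.
- door: Loose lift-off door, 0.24 to 0.39 kg: upright leaf 150 wide, 150 high, 10 thick, aluminium frame round a clear pane (solid to the touch), two knuckles on one upright edge. Origin on the knuckles' axis, level with the leaf's lower edge; z up; the leaf lies in the plane x = 0 from y -12 to -162. A knob sticks out 21 on the -x side at y -156, z 75.
- door_top (a point): Middle of the door's top edge, above its centre of mass: (0, -85, 150) mm in the door's frame. 10 thick here; can be pinched from above, the fingers closing along the door's x.
- door_edge (a point): Top of the door's free edge, (0, -162, 150) mm in its frame. Hung and shut, the door's frame is parallel to the station's, its origin at (-105, 145, 25) mm there. It opens to the station's -x: clockwise from above, a negative turn about z (at -90 degrees the leaf sticks straight out to -x). On its pins it swings freely, stays where it is left and sags about 1 degree.
- knuckle_low (a point): Centre of the lower end of the lower knuckle's bore, (0, 0, 15) mm in the door's frame; lies on pin_low when fully down. Knuckles: upright steel tubes, outer radius 9.5, bore 10.4 in diameter right through, 24 long.
- knuckle_up (a point): Centre of the lower end of the upper knuckle's bore, (0, 0, 115) mm in the door's frame; lies on pin_up when the door is fully down.
- rack: White drying rack, fixed, left or right on the bench, base 160 (x) by 125 (y), 8 thick, origin under its centre. Two slots along its x, at y -45 and +45, each between steel posts (radius 4, 45 high, 12.4 apart) at x -50 and +50. The door stands in one slot and the panel in the other, leaves along the rack's x, lower edges 8 above the bench.
- panel: A plain clear acrylic panel without knuckles or frame, 140 wide, 120 high, 8 thick, loose, in the rack's other slot; leave it. Origin at its lower level, 17 beyond one upright edge; the leaf lies in the plane x = 0 from y -17 to y -157.
- cover (a joint): Angle of the guard cover over the start button, rad: 0 shut, to 1.95 at its stop, leaning back. Let go below about 0.9 it falls shut, beyond about 1.2 it falls back to the stop and stays. Moves easily.
- cover_hinge (a point): Middle of the guard cover's hinge (axis along the station's y), its rear lower edge, at (-5, -95, 125.5) mm in the station's frame. The cover is a smoky clear hood 70 long (from here to the station's -x), 60 wide (y), 30 high, walls 3 thick, open below.
- cover_front (a point): Midway between the cover's side walls, 58 in front of the hinge and 22 above its lower edge when shut; turns with the cover. Here the side walls (60 apart over all) can be pinched from above, fingers closing along the hinge axis; the cover can then pivot between the pads as it is swung up.
- start (a joint): How far the start button is pushed in, m: 0 out, 0.006 fully in (about 6 N); springs back.
- start_top (a point): Centre of the top of the white start button (32 in diameter, pressed straight down), 147 above the bench, 37 in front of the cover's hinge; its top lies 22 above the control box and under the shut cover.
- tuberack: Blue tube rack, loose, 85 (x) by 115 (y), 50 high with its tubes, in front of the control box. Origin: centre of its underside.
- jar: Amber jar, loose, 56 in diameter, 100 high, right of the station. Origin: centre of its underside.
- beaker: White beaker, loose, 72 in diameter, 90 high, left of the station. Origin: centre of its underside.
- pen: Blue pen lying on the bench in front of the station, loose, 140 long along its x, 16 high. Origin under its middle.
- cassette: Clear test cassette lying flat in front of the station, loose, 75 by 26 by 5. Origin: centre of its underside.
- tipbox: Pipette tip box with a clear lid, fixed, 127 (x) by 92 (y), 85 high, on the side of the bench where the rack is not. Origin: centre of its underside.
There are look-alikes about, which are no part of the job. Of the things that look like the door, the smaller one is meant.

How it is judged:
By the outcome, as a careful person would: the job done as asked, in the order asked, and still so for the second after the job is handed in, with the robot touching nothing.
It also fails if it takes over 72 s, if anything falls off the work surface, if the arm or the gripper's body presses on something with over 40 N, if the wrist force passes 120 N, or if a joint passes its speed limit or range.

## Working session

There is one attempt and no reset: what is moved stays moved. The work goes in short steps, Python scripts to look and compute and a shell command to move; the robot and the scene stay as the last step left them, time stands still between calls to the robot, and variables do not carry over. Pictures are saved under pics/ and viewed, about 8 in all and at most 12, crops included, and the job is handed in when it is done.

```bash
ls; mkdir -p pics
python3 - <<'E'
from cell import *
import cv2,numpy as np
for n in ["scene","side"]:
    im=get_image(n); cv2.imwrite(f"pics/{n}0.png",im[:,:,::-1]); c=camera_params(n); print(n,c)
print(observe())
E
```

```text
pics
scene {'intrinsics': array([[392.75383674,   0.        , 316.15463946],
       [  0.        , 392.75383674, 200.46753327],
       [  0.        ,   0.        ,   1.        ]]), 'xyz': array([1.01100068, 0.616202  , 0.95089608]), 'orientation': array([-0.9419725 , -2.49818109,  1.01172541])}
side {'intrinsics': array([[384.67706875,   0.        , 321.9047736 ],
       [  0.        , 384.67706875, 202.37016802],
       [  0.        ,   0.        ,   1.        ]]), 'xyz': array([-0.16054555, -0.70407098,  0.7351109 ]), 'orientation': array([-2.04965993,  0.71642013, -0.41089787])}
{'clock': 0.1, 'joints': array([-1.33459814,  0.4351327 ,  0.02497675,  1.57398846, -0.01160383,
        1.13399118, -0.07512185]), 'dq': array([-0.00180369, -0.00283117, -0.00137596, -0.00277935,  0.00076838,
        0.00108763, -0.00098114]), 'joint_efforts': array([ 2.85980976e-03, -6.69125676e+01,  9.87802818e-01, -3.15146041e+01,
       -6.05813437e-02,  3.74123768e-02,  6.25892358e-05]), 'position': array([0.20763085, 0.58906651, 0.25104308]), 'ee_rot': array([-5.29770709e-01, -3.09649072e+00,  2.15233454e-03]), 'force': array([-1.05993113, -0.28102767,  0.43452369]), 'ft_torque': array([-0.0291819 , -0.01055824,  0.00958085]), 'width': 1.00353574736515}
```

View pics/scene0.png

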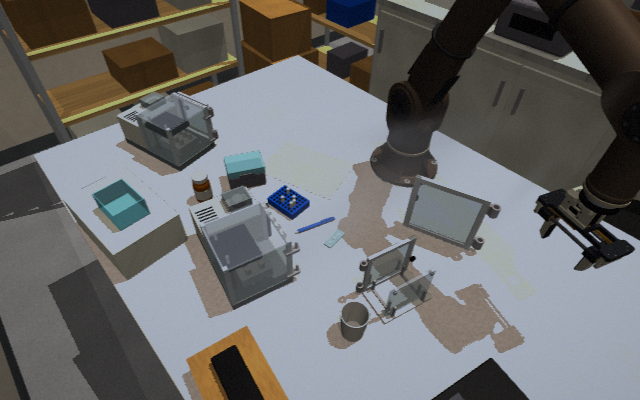

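View pics/side0.png

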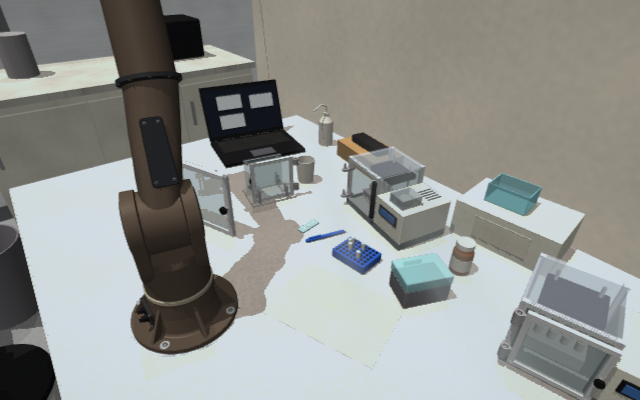

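Candidates for the door: the large door leaning/standing by the robot base (scene 440,210), the small framed one in the rack (390,262), the clear panel in the rack (412,290), and the twin's hung door (195,125). By description it's the small framed one in the rack, with its knob at (412,258). I'll check this in one close crop.

```bash
cat > h.py <<'E'
from cell import *
import cv2,numpy as np
from scipy.spatial.transform import Rotation as R
def cam(n):
    c=camera_params(n); return c["intrinsics"],np.array(c["xyz"]),R.from_rotvec(c["orientation"]).as_matrix()
def ray(c,uv):
    K,p,M=c; d=M@np.linalg.inv(K)@np.array([uv[0],uv[1],1.]); return p,d/np.linalg.norm(d)
def onz(c,uv,z):
    p,d=ray(c,uv); return p+d*(z-p[2])/d[2]
def proj(c,P):
    K,p,M=c; q=(np.atleast_2d(P)-p)@M@K.T; return q[:,:2]/q[:,2:]
def tri(c1,u1,c2,u2):
    A=[];b=[]
    for c,u in((c1,u1),(c2,u2)):
        p,d=ray(c,u); Q=np.eye(3)-np.outer(d,d); A.append(Q); b.append(Q@p)
    X=np.linalg.lstsq(np.vstack(A),np.hstack(b),rcond=None)[0]
    return X,[np.linalg.norm(A[i]@X-b[i])*1000 for i in(0,1)]
def crop(im,x0,y0,w,h,s,fn):
    o=cv2.resize(im[y0:y0+h,x0:x0+w],None,fx=s,fy=s,interpolation=cv2.INTER_CUBIC); cv2.imwrite(fn,o)
E
python3 - <<'E'
from h import *
a=cv2.imread("pics/scene0.png");b=cv2.imread("pics/side0.png")
A=cv2.resize(a[180:345,185:450],None,fx=3,fy=3,interpolation=cv2.INTER_CUBIC)
cv2.imwrite("pics/c1.png",A)
A=cv2.resize(b[135:265,230:460],None,fx=3.4,fy=3.4,interpolation=cv2.INTER_CUBIC)
cv2.imwrite("pics/c2.png",A)
E
```

```text
(no output)
```

View pics/c1.png

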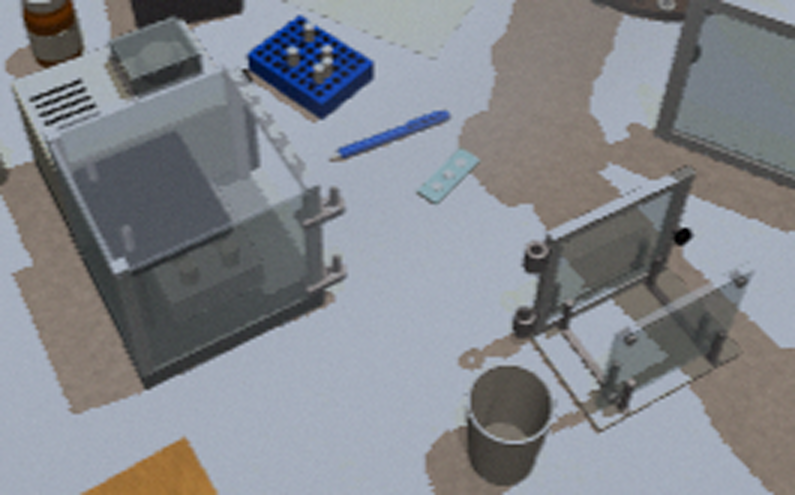

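View pics/c2.png

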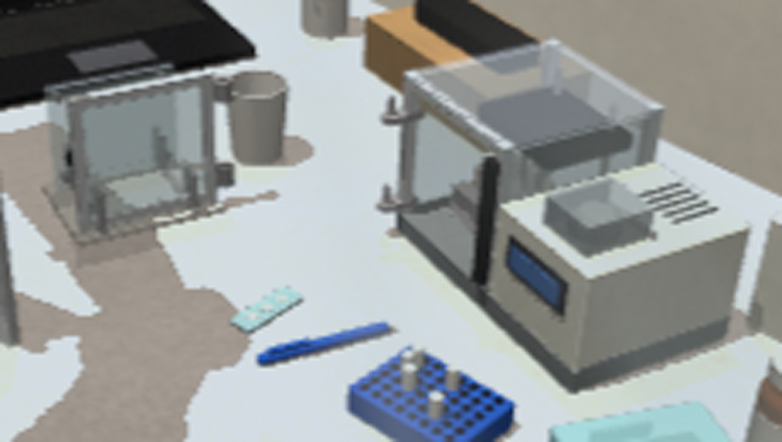

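Run:
```python
from h import *
cs,cd=cam("scene"),cam("side")
S=lambda u,v:(185+(u+.5)/3-.5,180+(v+.5)/3-.5)
D=lambda u,v:(230+(u+.5)/3.4-.5,135+(v+.5)/3.4-.5)
np.set_printoptions(precision=4,suppress=True)
for n,u,z in [("kn_up top",(535,245),.147),("kn_low top",(524,312),.047),("door free top",(690,173),.158),("door top hinge end",(548,235),.158),
 ("pin_up tip",(336,190),.162),("pin_low tip",(338,262),.062),("roof front+y",(312,190),.18),("roof back+y",(122,268),.18),("roof back-y",(52,145),.18),("roof front -y",(238,70),.18),("base back+y",(148,385),0),("base front+y",(325,300),0),("box back -y",(14,88),.125)]:
    print(n,onz(cs,S(*u),z))
for n,u,z in [("kn_up",(222,82),.147),("kn_low top",(226,168),.047),("free top",(50,88),.158),("pin_up tip",(390,98),.162),("pin_low tip",(388,188),.062),("roof front+y",(408,75),.18),("roof back-y",(660,105),.18),("roof front-y",(508,148),.18),("box front-y bot",(575,388),0),("box top front-y",(584,275),.125),("box back -y",(745,230),.125)]:
    print("side",n,onz(cd,D(*u),z))
for n,a,b in [("pin_up",(336,190),(390,98)),("pin_low",(338,262),(388,188)),("kn_up",(535,245),(222,80)),("kn_low",(524,312),(226,165)),("rooff",(312,190),(408,75)),("roofb-y",(52,145),(660,105))]:
    print("tri",n,*tri(cs,S(*a),cd,D(*b)))
```

```text
kn_up top [0.5274 0.2719 0.147 ]
kn_low top [0.5277 0.2729 0.047 ]
door free top [0.3765 0.3126 0.158 ]
door top hinge end [0.5185 0.2767 0.158 ]
pin_up tip [0.6227 0.1282 0.162 ]
pin_low tip [0.625 0.131 0.062]
roof front+y [0.6466 0.1263 0.18  ]
roof back+y [0.8067 0.0894 0.18  ]
roof back-y [ 0.7832 -0.0565  0.18  ]
roof front -y [ 0.6104 -0.0252  0.18  ]
base back+y [0.8093 0.0874 0.    ]
base front+y [ 0.6349  0.1222 -0.    ]
box back -y [ 0.7576 -0.1907  0.125 ]
side kn_up [0.5218 0.2709 0.147 ]
side kn_low top [0.5235 0.27   0.047 ]
side free top [0.3683 0.3433 0.158 ]
side pin_up tip [0.6128 0.1203 0.162 ]
side pin_low tip [0.6139 0.1175 0.062 ]
side roof front+y [0.6348 0.1202 0.18  ]
side roof back-y [ 0.7791 -0.0687  0.18  ]
side roof front-y [ 0.6067 -0.0397  0.18  ]
side box front-y bot [ 0.5876 -0.1629  0.    ]
side box top front-y [ 0.5766 -0.1621  0.125 ]
side box back -y [ 0.7407 -0.2023  0.125 ]
tri pin_up [0.6197 0.1261 0.1575] [np.float64(1.064007793765893), np.float64(1.0640077937656582)]
tri pin_low [0.622  0.1268 0.0546] [np.float64(0.3855968052206008), np.float64(0.38559680522016754)]
tri kn_up [0.5256 0.2729 0.1469] [np.float64(1.9427850196128977), np.float64(1.9427850196128524)]
tri kn_low [0.5272 0.2736 0.0475] [np.float64(0.8856161569933949), np.float64(0.8856161569932091)]
tri rooff [0.6429 0.1252 0.1757] [np.float64(2.30980661942967), np.float64(2.3098066194298377)]
tri roofb-y [ 0.7833 -0.063   0.1755] [np.float64(2.611944921794356), np.float64(2.6119449217944037)]
```

The crop confirms it: the small framed door has knuckles at crop (535,245)/(524,312) and a knob at (683,236). The clear panel is in the slot nearer the camera. The pin tips are at (336,190)/(338,262). In the side crop, the guard cover is at (600,215) and the pins are at left (390,98). I'll work out the move to above the door and where the obstacles lie.

```bash
cat >> h.py <<'E'
np.set_printoptions(precision=4,suppress=True)
def rel(target,yaw_y=None,step=.038):
    """print the shift to a TCP target in tool units; yaw_y = wanted world angle (deg) of the tool's y"""
    s=observe(); M=R.from_rotvec(s["ee_rot"]).as_matrix(); d=M.T@(np.array(target)-s["position"])
    n=max(1,int(np.ceil(np.linalg.norm(d)/step)))
    a=np.degrees(np.arctan2(M[1,1],M[0,1]))
    print("pos",s["position"],"tool y ang",a,"tilt z",M[:,2],"F",s["force"],"w",s["width"],"t",s["clock"])
    print("units",d/.04,"per row for",n,d/.04/n)
    if yaw_y is not None:
        t=(a-yaw_y+90)%180-90   # tool z is down: + turn lowers world angle
        print("turn units",t/6)
E
python3 - <<'E'
from h import *
cs,cd=cam("scene"),cam("side")
print("big door top corners z.2/.16", [onz(cs,u,z)[:2] for u in((417,178),(487,208)) for z in(.16,.2,.24)], "bottoms", onz(cs,(405,228),0), onz(cs,(478,250),0))
print("side big",onz(cd,(186,163),.2),onz(cd,(229,180),.2),onz(cd,(232,235),0))
S=lambda u,v:(185+(u+.5)/3-.5,180+(v+.5)/3-.5)
for n,u,z in[("tuberack top",(250,50),.03),("",(372,68),.03),("",(320,108),.03),("",(300,20),.03),("pen",(335,155),.01),("pen",(450,115),.01),("cass",(420,195),.003),("cass",(478,155),.003),("beaker",(512,400),.09),("rack",(600,430),.008),("rack",(738,350),.008)]: print(n,onz(cs,S(*u),z))
rel([.4447,.2948,.33],75)
E
```

```text
big door top corners z.2/.16 [array([0.1894, 0.1734]), array([0.2309, 0.1958]), array([0.2725, 0.2182]), array([0.1397, 0.3804]), array([0.1838, 0.3923]), array([0.2278, 0.4043])] bottoms [0.243  0.2077 0.    ] [0.1429 0.4106 0.    ]
side big [0.1822 0.3586 0.2   ] [0.2356 0.1863 0.2   ] [0.2283 0.2016 0.    ]
tuberack top [ 0.5042 -0.1661  0.03  ]
 [ 0.4203 -0.0574  0.03  ]
 [ 0.5004 -0.0487  0.03  ]
 [ 0.4324 -0.1679  0.03  ]
pen [ 0.5192 -0.0019  0.01  ]
pen [0.3902 0.0358 0.01  ]
cass [0.4841 0.0906 0.003 ]
cass [0.4022 0.0915 0.003 ]
beaker [0.6171 0.3398 0.09  ]
rack [0.5427 0.3833 0.008 ]
rack [0.3886 0.4143 0.008 ]
pos [0.2076 0.5891 0.251 ] tool y ang 70.58281361133461 tilt z [-0.0003 -0.0013 -1.    ] F [-1.0599 -0.281   0.4345] w 1.00353574736515 t 0.1
units [-8.0356 -4.9706 -1.9661] per row for 11 [-0.7305 -0.4519 -0.1787]
turn units -0.7361977314442308
```

```bash
python3 -m jog '[91,-0.73,-0.45,-0.18,0, 91,-0.73,-0.45,-0.18,0, 91,-0.73,-0.45,-0.18,0, 91,-0.73,-0.45,-0.18,-0.2, 91,-0.73,-0.45,-0.18,-0.2, 91,-0.73,-0.45,-0.18,-0.2, 91,-0.73,-0.45,-0.18,-0.2, 91,-0.73,-0.45,-0.18,0, 91,-0.73,-0.45,-0.18,0, 91,-0.73,-0.45,-0.18,0, 91,-0.73,-0.45,-0.18,0,91,0,0,0,0,91,0,0,0,0]' 40
python3 - <<'E'
from h import *
rel([.4447,.2948,.33],75)
c=cam("wrist");im=get_image("wrist");cv2.imwrite("pics/w1.png",im[:,:,::-1]);np.savez("w1.npz",K=c[0],p=c[1],M=c[2]);print(c[1])
print("expected px door top",proj(c,[[.4447,.2948,.158],[.527,.273,.147],[.3705,.3146,.158]]))
E
```

```text
clock: 1.18
position: [0.4649, 0.292, 0.3279]
ee_rot: [-0.385, -3.113, 0.018]
force: [0.9, 0.6, -0.2]
width: 0.991
pos [0.4649 0.292  0.3279] tool y ang 75.91050249921108 tilt z [-0.0067 -0.0105 -0.9999] F [ 0.8715  0.5784 -0.2357] w 0.9908973371281549 t 1.1833
units [ 0.5072 -0.0561 -0.0495] per row for 1 [ 0.5072 -0.0561 -0.0495]
turn units 0.1517504165351795
[0.3939 0.3125 0.4618]
expected px door top [[317.6564 174.7273]
 [316.9191 243.4581]
 [318.7411  99.2367]]
```

View pics/w1.png

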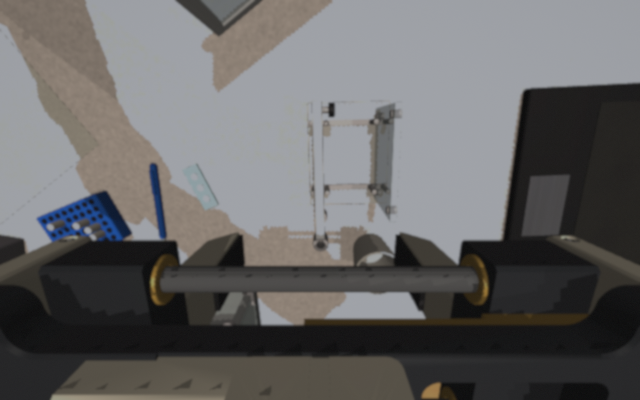

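The wrist view shows the door's top edge as a near-vertical line from (318,102) to (320,243). The knob is at (330,109), the knuckle at (320,242) and the panel at (383,150). The projections agree. Next I'll measure the top edge more precisely.

Run:
```python
from h import *
im=cv2.imread("pics/w1.png");g=cv2.cvtColor(im,cv2.COLOR_BGR2GRAY)
for r in(115,135,150,165,180,200,215,228): print(r,g[r,306:334])
```

```text
115 [156 151 153 159 162 162 163 162 162 162 163 162 163 161 158 152 153 159
 161 161 160 148 117  75  44  36  44  71]
135 [162 159 152 140 131 127 130 145 158 162 163 163 162 162 162 155 142 135
 136 137 136 137 139 143 151 159 162 162]
150 [161 155 146 148 152 143 136 144 156 162 163 162 162 163 161 156 147 149
 158 162 162 163 162 163 163 163 163 162]
165 [162 162 162 161 160 157 145 136 145 158 162 163 163 162 162 160 157 158
 161 162 162 163 162 162 163 163 162 163]
180 [162 161 157 151 152 155 146 137 145 157 162 162 162 163 163 162 157 150
 152 158 162 163 162 163 163 163 163 162]
200 [162 163 162 159 155 154 151 137 129 143 157 162 162 163 162 161 155 145
 148 158 162 163 162 163 162 162 162 162]
215 [163 162 162 163 163 162 158 148 140 146 158 162 163 163 163 162 160 152
 142 128 123 138 156 162 162 163 162 163]
228 [162 162 162 162 162 162 161 156 147 142 150 159 162 162 163 163 162 158
 151 153 159 162 162 162 162 162 162 162]
```

Run:
```python
from h import *
z=np.load("w1.npz");c=(z["K"],z["p"],z["M"])
a=onz(c,(317,137),.158);b=onz(c,(319.7,228),.158);k=onz(c,(320.3,242),.147);n=onz(c,(318,101),.158)
d=(a-b)/np.linalg.norm(a-b);print(a,b,"dir ang",np.degrees(np.arctan2(d[1],d[0])),"kn",k,"free",n,np.linalg.norm(n[:2]-k[:2]))
print("line offset of knuckle", np.cross(d[:2],(k-b)[:2]))
K=np.array([.5268,.2729,0]);t=b+d*np.dot(d[:2],(K-b)[:2]);T=t+d*.085;print("foot",t,"door_top",T)
ang=np.degrees(np.arctan2(d[1],d[0]))-90
rel([T[0],T[1],.26],ang); rel([T[0],T[1],.155],ang)
```

```text
[0.406  0.3038 0.158 ] [0.5047 0.2821 0.158 ] dir ang 167.5810919888048 kn [0.5261 0.2774 0.147 ] free [0.3719 0.3135 0.158 ] 0.15835568476099599
line offset of knuckle -9.503592300562011e-06
foot [0.5277 0.277  0.158 ] door_top [0.4447 0.2953 0.158 ]
pos [0.4654 0.2914 0.328 ] tool y ang 75.86656644217501 tilt z [-0.0059 -0.0113 -0.9999] F [ 1.0203 -1.0715  0.1031] w 0.9909723481696532 t 1.2333
units [ 0.5202 -0.0093  1.7012] per row for 2 [ 0.2601 -0.0046  0.8506]
turn units -0.2857542577716288
pos [0.4654 0.2914 0.328 ] tool y ang 75.86656644217501 tilt z [-0.0059 -0.0113 -0.9999] F [ 1.0203 -1.0715  0.1031] w 0.9909723481696532 t 1.2333
units [0.5124 0.0232 4.326 ] per row for 5 [0.1025 0.0046 0.8652]
turn units -0.2857542577716288<stdin>:5: DeprecationWarning: Arrays of 2-dimensional vectors are deprecated. Use arrays of 3-dimensional vectors instead. (deprecated in NumPy 2.0)
```

```bash
python3 -m jog '[60,0.26,0,0.85,-0.15, 60,0.26,0,0.85,-0.15, 60,0,0,0.85,0, 60,0,0,0.7,0, 60,0,0,0.4,0,60,0,0,0,0]'
python3 - <<'E'
from h import *
rel([.4447,.2953,.155],77.6)
E
```

```text
clock: 1.73
position: [0.4395, 0.3004, 0.1769]
ee_rot: [-0.323, -3.121, 0.012]
force: [-0.0, -0.3, 0.3]
width: 0.662
pos [0.4395 0.3004 0.1769] tool y ang 78.19680806518626 tilt z [-0.0046 -0.0073 -1.    ] F [-0.0408 -0.2876  0.3171] w 0.6618091259708027 t 1.7333
units [-0.1548 -0.0937  0.5482] per row for 1 [-0.1548 -0.0937  0.5482]
turn units 0.09946801086437773
```

```bash
python3 -m jog '[60,-0.15,-0.09,0.2,0.1, 60,0,0,0.3,0, 60,0,0,0.1,0, 60,0,0,0,0]'
python3 - <<'E'
from h import *
rel([.4447,.2953,.155],77.6)
E
```

```text
clock: 2.07
position: [0.444, 0.2977, 0.1529]
ee_rot: [-0.334, -3.12, 0.011]
force: [0.3, 0.0, 0.7]
width: 0.652
pos [0.444  0.2977 0.1529] tool y ang 77.76121837232566 tilt z [-0.0047 -0.0064 -1.    ] F [0.2984 0.0071 0.6984] w 0.6522594951706256 t 2.0667
units [-0.0294 -0.0556 -0.0516] per row for 1 [-0.0294 -0.0556 -0.0516]
turn units 0.026869728720943915
```

```bash
python3 -m jog '[40,0,-0.05,0,0, 20,0,0,0,0, 14,0,0,0,0, 5,0,0,0,0, 5,0,0,0,0, 5,0,0,0,0, 5,0,0,0,0, 5,0,0,0,0]' 50
python3 - <<'E'
from h import *
rel([.4447,.2953,.155],77.6)
E
```

```text
clock: 2.73
position: [0.4458, 0.297, 0.1573]
ee_rot: [0.336, 3.123, -0.003]
force: [0.9, -0.7, 0.0]
width: 0.12
pos [0.4458 0.297  0.1573] tool y ang 77.72593097493088 tilt z [ 0.0006 -0.0019 -1.    ] F [ 0.9096 -0.6937  0.0344] w 0.11982671243396621 t 2.7333
units [ 0.018  -0.0478  0.057 ] per row for 1 [ 0.018  -0.0478  0.057 ]
turn units 0.02098849582181354
```

```bash
python3 -m jog '[5,0,0,-0.3,0, 5,0,0,-0.4,0, 5,0,0,-0.4,0, 5,0,0,-0.4,0, 5,0,0,-0.2,0, 5,0,0,0,0,5,0,0,0,0]'
python3 - <<'E'
from h import *
rel([.4447,.2953,.222],77.6)
cv2.imwrite("pics/w2.png",get_image("wrist")[:,:,::-1]);cv2.imwrite("pics/s2.png",get_image("scene")[:,:,::-1]);cv2.imwrite("pics/d2.png",get_image("side")[:,:,::-1])
a=cv2.imread("pics/s2.png")[180:330,230:440];b=cv2.imread("pics/d2.png")[120:260,200:420]
f=lambda x:cv2.resize(x,(600,428),interpolation=cv2.INTER_CUBIC)[:, :]
cv2.imwrite("pics/v2.png",cv2.resize(a,None,fx=3.6,fy=3.6,interpolation=cv2.INTER_CUBIC))
E
```

```text
clock: 3.32
position: [0.443, 0.2953, 0.2241]
ee_rot: [-0.335, -3.118, 0.013]
force: [0.1, 0.2, -4.1]
width: 0.106
pos [0.443  0.2953 0.2241] tool y ang 77.73046713440404 tilt z [-0.0065 -0.0076 -0.9999] F [ 0.0725  0.1784 -4.1019] w 0.10639193378049643 t 3.3167
units [-0.0418  0.0094  0.0521] per row for 1 [-0.0418  0.0094  0.0521]
turn units 0.021744522400673816
```

View pics/v2.png

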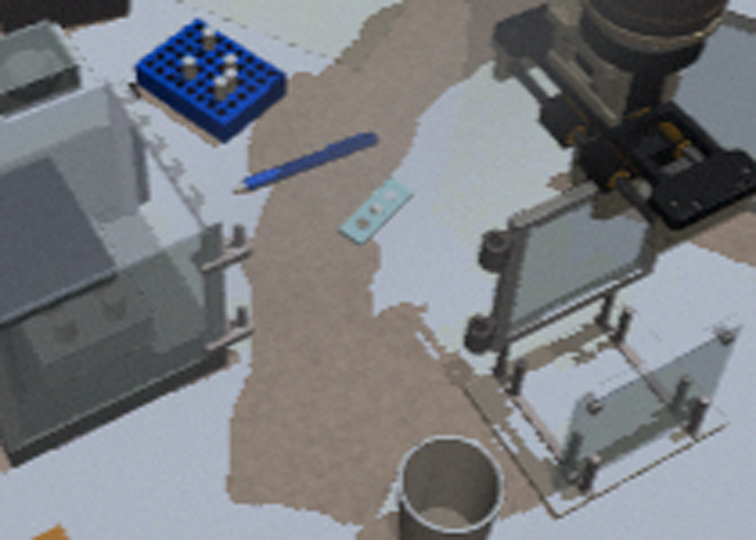

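```bash
python3 -m jog '[5,-0.15,-0.2,0,0, 5,-0.3,-0.4,0,0, 5,-0.4,-0.5,0,0, 5,-0.4,-0.5,0,0, 5,-0.4,-0.5,0,0, 5,-0.4,-0.5,0,0, 5,-0.3,-0.4,0,0, 5,-0.1,-0.15,0,0, 5,0,0,0,0, 5,0,0,0,0]'
python3 - <<'E'
from h import *
rel([.5106,.1538,.224],77.6)
c=cam("wrist");im=get_image("wrist");cv2.imwrite("pics/w3.png",im[:,:,::-1]);np.savez("w3.npz",K=c[0],p=c[1],M=c[2])
print(proj(c,[[.622,.128,.162],[.622,.128,.062]]))
cv2.imwrite("pics/v3.png",cv2.resize(im[150:330,220:420,::-1],None,fx=3.2,fy=3.2,interpolation=cv2.INTER_CUBIC))
E
```

```text
clock: 4.3
position: [0.5126, 0.1385, 0.2173]
ee_rot: [-0.333, -3.109, 0.027]
force: [-0.0, -0.2, -2.4]
width: 0.103
pos [0.5126 0.1385 0.2173] tool y ang 77.78407005125668 tilt z [-0.0169 -0.0156 -0.9997] F [-0.0036 -0.1786 -2.3503] w 0.10294017328067104 t 4.3
units [ 0.1317  0.36   -0.1726] per row for 1 [ 0.1317  0.36   -0.1726]
turn units 0.030678341876113773
[[334.6578 358.2672]
 [331.6018 289.7197]]
```

View pics/v3.png

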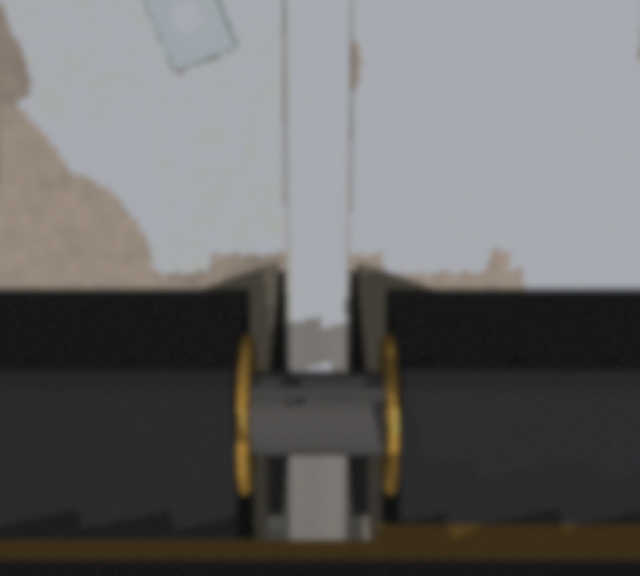

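The pins are hidden behind the gripper in this view, which shows only the held door's edge at (318,·). I'll raise the door above the roof and move the tool forward, so the wrist camera can see the pins.

```bash
python3 -m jog '[5,0,0,-0.4,0, 5,0,0,-0.7,0, 5,0,0,-0.8,0, 5,0,0,-0.8,0, 5,0,0,-0.8,0, 5,0,0,-0.5,0, 5,-0.2,0,0,0, 5,-0.5,0.05,0,0, 5,-0.6,0.08,0,0, 5,-0.6,0.08,0,0, 5,-0.4,0.05,0,0, 5,0,0,0,0, 5,0,0,0,0, 5,0,0,0,0]'
python3 - <<'E'
from h import *
rel([.600,.13,.37],77.6)
c=cam("wrist");im=get_image("wrist");cv2.imwrite("pics/w4.png",im[:,:,::-1]);np.savez("w4.npz",K=c[0],p=c[1],M=c[2])
print(proj(c,[[.622,.128,.162],[.622,.128,.062]]))
cv2.imwrite("pics/v4.png",cv2.resize(im[60:300,160:480,::-1],None,fx=2.5,fy=2.5,interpolation=cv2.INTER_CUBIC))
E
```

```text
clock: 5.52
position: [0.6022, 0.1541, 0.372]
ee_rot: [-0.28, -3.099, 0.025]
force: [-0.0, 0.3, -2.7]
width: 0.105
pos [0.6022 0.1541 0.372 ] tool y ang 79.70128193452466 tilt z [-0.0314 -0.0132 -0.9994] F [-0.0029  0.2804 -2.7266] w 0.10471398709160569 t 5.5167
units [-0.0557 -0.6025  0.0585] per row for 1 [-0.0557 -0.6025  0.0585]
turn units 0.3502136557541107
[[303.4458 208.0803]
 [307.8653 191.6041]]
```

View pics/v4.png

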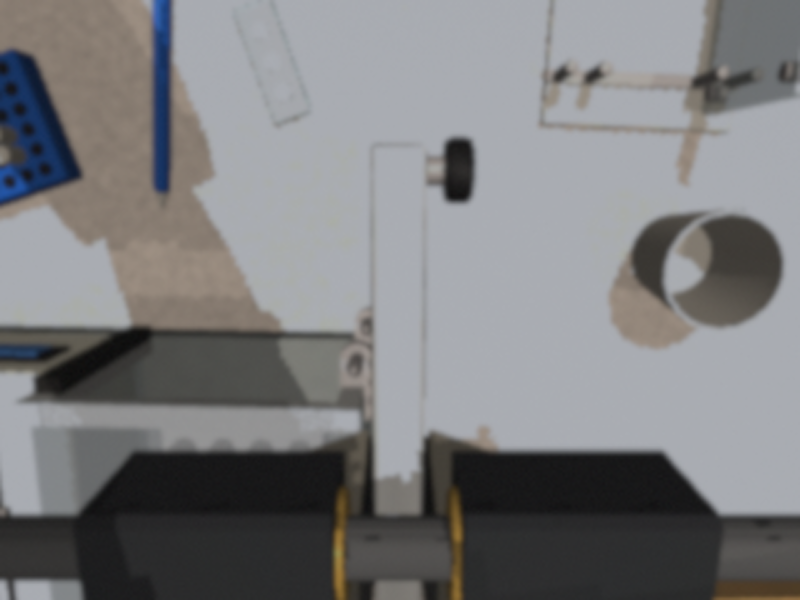

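The pin lugs are visible beside the door at crop (355,365) and (367,322), partly hidden by it. The free edge of the door is at (398,145). I'll shift 20 mm sideways for a clear view.

```bash
python3 -m jog '[5,0,0.3,0,0, 5,0,0.3,0,0, 5,0,0,0,0, 5,0,0,0,0, 5,0,0,0,0]'
python3 - <<'E'
from h import *
rel([.600,.13,.37],77.6)
c=cam("wrist");im=get_image("wrist");cv2.imwrite("pics/w5.png",im[:,:,::-1]);s=observe();np.savez("w5.npz",K=c[0],p=c[1],M=c[2],tp=s["position"],tr=s["ee_rot"])
a=cv2.resize(im[180:250,250:340,::-1],None,fx=6,fy=6,interpolation=cv2.INTER_CUBIC)
b=cv2.resize(im[105:130,290:380,::-1],None,fx=6,fy=6,interpolation=cv2.INTER_CUBIC)
cv2.imwrite("pics/v5.png",np.vstack([a,b]))
E
```

```text
clock: 5.98
position: [0.6038, 0.1834, 0.3716]
ee_rot: [-0.272, -3.098, 0.022]
force: [0.6, -0.0, -3.5]
width: 0.105
pos [0.6038 0.1834 0.3716] tool y ang 79.97258798748841 tilt z [-0.0327 -0.0111 -0.9994] F [ 0.5629 -0.0147 -3.4785] w 0.10500357926005109 t 5.9833
units [-0.1399 -1.3295  0.0586] per row for 2 [-0.0699 -0.6648  0.0293]
turn units 0.3954313312480693
```

View pics/v5.png

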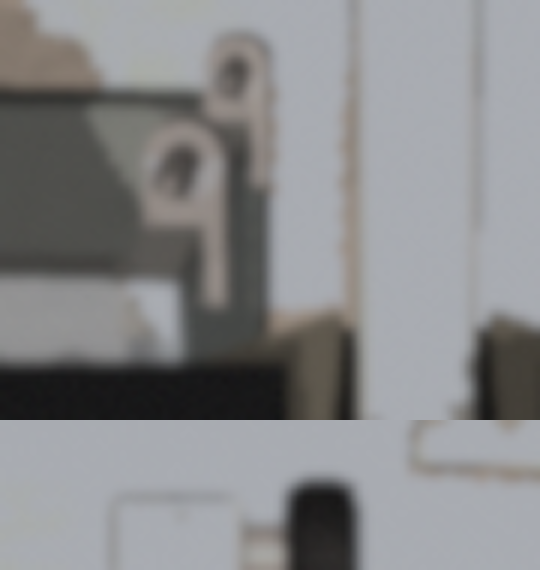

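```bash
python3 - <<'E'
from h import *
z=np.load("w5.npz");c=(z["K"],z["p"],z["M"]);print(c[0][0,0],c[1])
f=lambda u,v,x0,y0:(x0+(u+.5)/6-.5,y0+(v+.5)/6-.5)
up=onz(c,f(182,163,250,180),.140);lo=onz(c,f(237,67,250,180),.040);print("up",up,"lo",lo)
for pt in (f(142,163,250,180),f(222,163,250,180)): print(onz(c,pt,.14))
# front-yaw from roof edge in w4 crop
z4=np.load("w4.npz");c4=(z4["K"],z4["p"],z4["M"])
g=lambda u,v:(160+(u+.5)/2.5-.5,60+(v+.5)/2.5-.5)
a=onz(c4,g(60,402),.18);b=onz(c4,g(350,407),.18);d=b-a;print("yaw roof edge",np.degrees(np.arctan2(d[1],d[0]))-90)
a=onz(c4,g(160,331),.02);b=onz(c4,g(340,334),.02);d=b-a;print("yaw base edge",np.degrees(np.arctan2(d[1],d[0]))-90)
# door in tool frame: free edge top, plane of tool-z = const
tp,T=z["tp"],R.from_rotvec(z["tr"]).as_matrix()
for v in(.0,-.0007):
  for u in(112,176,240):
    p,dd=ray(c,f(u,493-420,290,105)); n=T[:,2]; q=p+dd*((tp+T@[0,0,v]-p)@n)/(dd@n); print("free edge tool frame",T.T@(q-tp))
p=np.array(f(355,300,250,180)),np.array(f(474,300,250,180))
for u in p:
    pp,dd=ray(c,u); n=T[:,2]; q=pp+dd*((tp-pp)@n)/(dd@n); print("edges",T.T@(q-tp))
E
python3 -m jog '[5,0,0,0,0, 5,0,0,0,0]'
python3 - <<'E'
from h import *
rel([.6,.13,.37])
E
```

```text
284.36762776906977 [0.5352 0.1988 0.5074]
up [0.6218 0.1245 0.14  ] lo [0.6208 0.1252 0.04  ]
[0.6203 0.1156 0.14  ]
[0.6233 0.1333 0.14  ]
yaw roof edge -10.962775460437115
yaw base edge -11.017801320338918
free edge tool frame [ 0.0767 -0.0035  0.    ]
free edge tool frame [ 0.0767  0.0013 -0.    ]
free edge tool frame [0.0767 0.0061 0.    ]
free edge tool frame [ 0.0767 -0.0034 -0.0007]
free edge tool frame [ 0.0767  0.0013 -0.0007]
free edge tool frame [ 0.0767  0.0061 -0.0007]
edges [ 0.0225 -0.0037 -0.    ]
edges [0.0225 0.0062 0.    ]
clock: 6.2
position: [0.6038, 0.1827, 0.372]
ee_rot: [-0.273, -3.098, 0.022]
force: [-0.2, 0.7, -2.7]
width: 0.108
pos [0.6038 0.1827 0.372 ] tool y ang 79.93646501235591 tilt z [-0.0322 -0.0113 -0.9994] F [-0.228   0.7282 -2.7426] w 0.10751490213197369 t 6.2
units [-0.1389 -1.3121  0.068 ] per row for 2 [-0.0694 -0.656   0.034 ]
```

```bash
cat >> h.py <<'E'
PIN=np.array([.6213,.1249]); SX=np.array([np.cos(np.radians(-11)),np.sin(np.radians(-11))]); SY=np.array([-SX[1],SX[0]])
def stn(x,y,z): # station frame (m) -> world
    q=PIN+(x+.105)*SX+(y-.145)*SY; return np.array([q[0],q[1],z])
def relk(front,klz):
    """shift so the knuckle axis mid stands `front` m before the pins, lower bore end at height klz"""
    s=observe(); M=R.from_rotvec(s["ee_rot"]).as_matrix(); q=PIN-front*SX
    kl=s["position"]+M@[-.0853,.0013,.1343]; ku=s["position"]+M@[-.0853,.0013,.0343]
    mid=s["position"]+M@[-.0853,.0013,.0843]
    d=np.array([q[0]-mid[0],q[1]-mid[1],klz-kl[2]]); print("kl",kl,"ku",ku,"units",M.T@d/.04,"tilt",M[:2,2],"ang",np.degrees(np.arctan2(M[1,1],M[0,1])),"F",s["force"],"Tq",s["ft_torque"],"w",s["width"],"t",s["clock"])
E
python3 -c "
from h import *
relk(.04,.23);relk(.04,.087)"
```

```text
kl [0.6836 0.1675 0.2352] ku [0.6869 0.1686 0.3352] units [ 2.3798 -1.323   0.2237] tilt [-0.0322 -0.0113] ang 79.93646501235591 F [-0.228   0.7282 -2.7426] Tq [ 0.1019 -0.0282 -0.0071] w 0.10751490213197369 t 6.2
kl [0.6836 0.1675 0.2352] ku [0.6869 0.1686 0.3352] units [ 2.2736 -1.263   3.7966] tilt [-0.0322 -0.0113] ang 79.93646501235591 F [-0.228   0.7282 -2.7426] Tq [ 0.1019 -0.0282 -0.0071] w 0.10751490213197369 t 6.2
```

```bash
python3 -m jog '[5,0.3,-0.1,0,0, 5,0.5,-0.2,0,0, 5,0.5,-0.3,0,0, 5,0.5,-0.3,0,0, 5,0.4,-0.2,0,0, 5,0.2,-0.1,0,0, 5,0,0,0,0, 5,0,0,0,0]'; python3 -c "
from h import *
relk(.04,.087)"
```

```text
clock: 6.87
position: [0.4977, 0.1478, 0.3758]
ee_rot: [-0.281, -3.1, 0.022]
force: [-0.1, 0.3, -3.7]
width: 0.105
kl [0.5779 0.1321 0.2392] ku [0.5808 0.1333 0.3392] units [-0.1704  0.0718  3.8014] tilt [-0.0298 -0.0116] ang 79.64653124009604 F [-0.0808  0.3189 -3.708 ] Tq [ 0.0546 -0.0816  0.0512] w 0.10516504917957911 t 6.8667
```

```bash
python3 -m jog '[5,0,0,0.4,0, 5,0,0,0.6,0, 5,0,0,0.6,0, 5,0,0,0.6,0, 5,0,0,0.6,0, 5,-0.1,0,0.5,0, 5,0,0,0.2,0, 5,0,0,0,0, 5,0,0,0,0]'; python3 -c "
from h import *
relk(.04,.087)"
```

```text
clock: 7.62
position: [0.5084, 0.1478, 0.2316]
ee_rot: [-0.285, -3.109, 0.018]
force: [0.2, 0.3, -2.8]
width: 0.106
kl [0.5897 0.1323 0.0957] ku [0.5918 0.1332 0.1957] units [ 0.2091 -0.0423  0.223 ] tilt [-0.0203 -0.0096] ang 79.52110194398699 F [ 0.2464  0.2643 -2.7774] Tq [ 0.0531 -0.0486  0.0156] w 0.10611756062207216 t 7.6167
```

```bash
python3 -m jog '[5,-0.2,-0.02,0.15,0, 5,-0.2,-0.02,0.1,0, 5,-0.2,0,0,0, 5,-0.1,0,0,0, 5,0,0,0,0, 5,0,0,0,0]'; python3 -c "
from h import *
relk(0,.085)"
```

```text
clock: 8.12
position: [0.5414, 0.1414, 0.2241]
ee_rot: [-0.286, -3.114, 0.013]
force: [-2.2, 1.6, -4.3]
width: 0.104
kl [0.6235 0.1262 0.0887] ku [0.625  0.1269 0.1887] units [ 0.0637 -0.052   0.0934] tilt [-0.0148 -0.0071] ang 79.51174413135254 F [-2.1701  1.6214 -4.2902] Tq [ 0.3121  0.7164 -0.0174] w 0.10445979282365571 t 8.1167
```

```bash
python3 -m jog '[5,0.06,-0.05,0,0, 5,0,0,0,0, 5,0,0,0,0]'; python3 -c "
from h import *
relk(0,.085)"
```

```text
clock: 8.37
position: [0.5385, 0.1397, 0.2248]
ee_rot: [-0.286, -3.115, 0.013]
force: [0.3, -0.2, -2.9]
width: 0.108
kl [0.6208 0.1245 0.0894] ku [0.6221 0.1252 0.1894] units [0.0024 0.0007 0.1099] tilt [-0.0139 -0.0068] ang 79.51208164208606 F [ 0.2515 -0.1852 -2.9223] Tq [ 0.0292 -0.012   0.0442] w 0.1077042078249341 t 8.3667
```

```bash
python3 -m jog '[5,0,0,0.15,0, 5,0,0,0.15,0, 5,0,0,0.15,0, 5,0,0,0.1,0, 5,0,0,0,0, 5,0,0,0,0]'; python3 -c "
from h import *
relk(0,.055)
a=get_image('scene')[180:300,230:390,::-1]; b=get_image('side')[125:245,280:440,::-1]
f=lambda x:cv2.resize(x,None,fx=2.5,fy=2.5,interpolation=cv2.INTER_CUBIC)
cv2.imwrite('pics/v6.png',np.hstack([f(np.array(a)),f(np.array(b))]))"
```

```text
clock: 8.87
position: [0.5377, 0.1397, 0.2004]
ee_rot: [-0.285, -3.116, 0.012]
force: [-0.1, 0.0, -3.1]
width: 0.103
kl [0.62   0.1246 0.0651] ku [0.6213 0.1252 0.1651] units [-0.0184  0.0053  0.2515] tilt [-0.0134 -0.0067] ang 79.5436357957649 F [-0.1296  0.0403 -3.1422] Tq [0.0294 0.01   0.0025] w 0.10300037902756172 t 8.8667
```

View pics/v6.png

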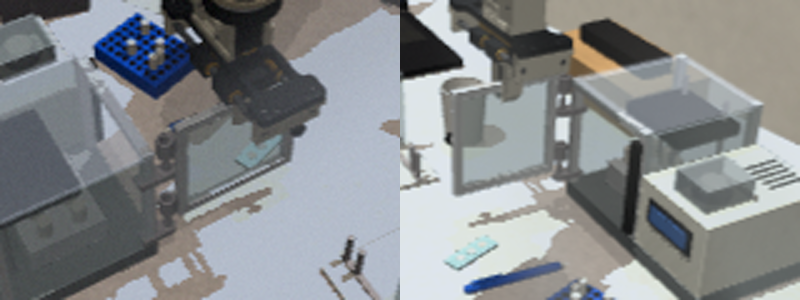

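Both knuckles stand just above their pins: left panel at (165,143)/(165,205), right panel at (565,92)/(563,150). Wrist forces are clear, so I'll lower slowly.

```bash
python3 -m jog '[5,-0.015,0,0.1,0, 5,0,0,0.1,0, 5,0,0,0.1,0, 5,0,0,0,0]'; python3 -c "
from h import *
relk(0,.04)"
```

```text
clock: 9.3
position: [0.5382, 0.1399, 0.1883]
ee_rot: [-0.285, -3.116, 0.011]
force: [-0.8, 0.0, -3.0]
width: 0.104
kl [0.6206 0.1249 0.0531] ku [0.6219 0.1255 0.153 ] units [-0.0059 -0.0053  0.3263] tilt [-0.0128 -0.0057] ang 79.55790554379759 F [-0.7937  0.032  -2.9744] Tq [ 0.0241  0.0655 -0.0222] w 0.10415498180441597 t 9.3
```

On the pins (9 mm past the tips) with almost no side force. Continuing down.

```bash
python3 -m jog '[5,0,0,0.12,0, 5,0,0,0.1,0, 5,0,0,0.05,0, 5,0,0,0,0]'; python3 -c "
from h import *
relk(0,.04)"
```

```text
clock: 9.63
position: [0.5379, 0.1397, 0.176]
ee_rot: [-0.285, -3.116, 0.011]
force: [0.3, 0.1, -3.1]
width: 0.102
kl [0.6203 0.1247 0.0407] ku [0.6216 0.1253 0.1407] units [-0.0093 -0.0006  0.0175] tilt [-0.0131 -0.006 ] ang 79.56047584768424 F [ 0.3392  0.1361 -3.1376] Tq [0.0009 0.0354 0.0553] w 0.10180454641646422 t 9.6333
```

```bash
python3 -m jog '[5,0,0,0.04,0, 5,0,0,0.03,0, 5,0,0,0,0]'; python3 -c "
from h import *
relk(0,.04)"
```

```text
clock: 9.88
position: [0.5381, 0.1401, 0.1749]
ee_rot: [-0.285, -3.117, 0.009]
force: [-1.5, -1.6, -2.3]
width: 0.107
kl [0.6206 0.1252 0.0397] ku [0.6218 0.1257 0.1396] units [-0.0056 -0.0134 -0.0087] tilt [-0.0123 -0.0048] ang 79.54806886425041 F [-1.4519 -1.6181 -2.2715] Tq [-0.2786  0.1169 -0.1414] w 0.10672082276910395 t 9.8833
```

```bash
python3 -m jog '[5,0,0,0.05,0, 5,0,0,0.05,0, 5,0,0,0.05,0]'; python3 -c "
from h import *
relk(0,.04)"
```

```text
clock: 10.13
position: [0.5378, 0.1408, 0.1739]
ee_rot: [-0.286, -3.118, 0.004]
force: [-10.5, -1.0, 23.3]
width: 0.107
kl [0.6205 0.1263 0.0388] ku [0.6215 0.1265 0.1388] units [-0.014  -0.0361 -0.0311] tilt [-0.0109 -0.0016] ang 79.51301411487914 F [-10.5276  -0.9965  23.3109] Tq [-0.8526  2.0232 -0.3212] w 0.10658727094259929 t 10.1333
```

Seated: Fz is +23 N and the bore end is at z ≈ 0.039. Releasing and rising.

```bash
python3 -m jog '[5,0,0,-0.05,0, 20,0,0,0,0, 40,0,0,0,0, 40,0,0,0,0, 40,0,0,0,0, 40,0,0,-0.3,0, 40,0,0,-0.6,0, 40,0,0,-0.6,0, 40,0,0,0,0]' 20; python3 -c "
from h import *
s=observe()
rel(stn(-.215,.145+.042,.23))
cv2.imwrite('pics/s7.png',get_image('scene')[:,:,::-1]);cv2.imwrite('pics/d7.png',get_image('side')[:,:,::-1])"
```

```text
clock: 10.88
position: [0.5398, 0.1409, 0.2375]
ee_rot: [-0.287, -3.119, 0.004]
force: [1.3, -0.2, 1.0]
width: 0.437
pos [0.5398 0.1409 0.2375] tool y ang 79.50550358974084 tilt z [-0.0092 -0.002  -1.    ] F [ 1.2529 -0.1565  0.9617] w 0.4370072362772882 t 10.8833
units [0.6633 1.0516 0.1886] per row for 2 [0.3316 0.5258 0.0943]
```

```bash
python3 -m jog '[0,0.22,0.35,0,0, 0,0.22,0.35,0,0, 0,0.22,0.35,0,0, 0,0,0,0,0, 0,0,0,0,0]'
python3 - <<'E'
from h import *
rel(stn(-.215,.145+.042,.178))
s=observe();M=R.from_rotvec(s["ee_rot"]).as_matrix();prev=None
for a in range(90,-1,-10):
    t=np.radians(a);r=.11;h=.005+.019*np.sin(t)+.0095*np.cos(t)
    u=-r*np.sin(t)-h*np.cos(t);v=-r*np.cos(t)+h*np.sin(t)
    q=stn(-.105+u,.145+v,.178)
    print(a,q,(M.T@(q-prev)/.04)[:2] if prev is not None else "");prev=q
E
```

```text
clock: 11.4
position: [0.5178, 0.1864, 0.2289]
ee_rot: [-0.289, -3.11, 0.013]
force: [-0.3, 0.4, 0.4]
width: 0.124
pos [0.5178 0.1864 0.2289] tool y ang 79.40180457692814 tilt z [-0.0185 -0.0068 -0.9998] F [-0.2783  0.4438  0.3631] w 0.12354003135096132 t 11.4
units [-0.1052  0.0464  1.2713] per row for 2 [-0.0526  0.0232  0.6356]
90 [0.5179 0.1694 0.178 ] 
80 [0.5118 0.1522 0.178 ] [ 0.0714 -0.4526]
70 [0.5086 0.1335 0.178 ] [-0.0077 -0.4742]
60 [0.5088 0.1139 0.178 ] [-0.0949 -0.481 ]
50 [0.5127 0.094  0.178 ] [-0.1869 -0.4699]
40 [0.5204 0.0747 0.178 ] [-0.2793 -0.4388]
30 [0.532  0.0568 0.178 ] [-0.3669 -0.387 ]
20 [0.5471 0.0411 0.178 ] [-0.4445 -0.3151]
10 [0.5654 0.0285 0.178 ] [-0.5066 -0.2256]
0 [0.5861 0.0197 0.178 ] [-0.5488 -0.1223]
```

```bash
python3 -m jog '[0,0,0.04,0.4,0, 0,-0.1,0,0.5,0, 0,0,0,0.3,0, 0,0,0,0,0, 0,0.02,-0.18,0,0, 0,0.02,-0.18,0,0, 0,0.03,-0.18,0,0, 0,0.03,-0.18,0,0, 0,0,-0.18,0,0, 0,0,-0.18,0,0, 0,-0.03,-0.18,0,0, 0,-0.03,-0.18,0,0, 0,-0.03,-0.18,0,0, 0,0,0,0,0]'
python3 - <<'E'
from h import *
rel(stn(-.215,.145+.042,.178))
s=observe();p=s["position"][:2]-PIN; print("u,v",p@SX,p@SY,"polar a",np.degrees(np.arctan2(-(p@SX),-(p@SY))),np.linalg.norm(p))
E
```

```text
clock: 12.57
position: [0.5092, 0.1104, 0.1808]
ee_rot: [-0.297, -3.112, 0.016]
force: [0.5, -0.5, -0.1]
width: 0.004
pos [0.5092 0.1104 0.1808] tool y ang 79.11092267844042 tilt z [-0.016  -0.0087 -0.9998] F [ 0.522  -0.4662 -0.1127] w 0.00387939064981419 t 12.5667
units [0.0628 1.9405 0.0492] per row for 3 [0.0209 0.6468 0.0164]
u,v -0.10731171986009523 -0.035588738970389604 polar a 71.65247188533891 0.11305911533721676
```

```bash
python3 -m jog '[0,-0.05,-0.15,0,0, 0,-0.06,-0.16,0,0, 0,-0.07,-0.16,0,0, 0,-0.09,-0.15,0,0, 0,-0.1,-0.15,0,0, 0,-0.1,-0.14,0,0, 0,-0.12,-0.13,0.02,0, 0,-0.13,-0.13,0.02,0, 0,-0.13,-0.12,0.02,0, 0,-0.14,-0.1,0,0, 0,-0.14,-0.1,0,0, 0,-0.12,-0.08,0,0, 0,0,0,0,0]'
python3 - <<'E'
from h import *
rel([.5654,.0285,.178]); rel([.5861,.0197,.178])
cv2.imwrite("pics/s8.png",get_image("scene")[:,:,::-1]);cv2.imwrite("pics/d8.png",get_image("side")[:,:,::-1])
E
```

```text
clock: 13.65
position: [0.5512, 0.0314, 0.1777]
ee_rot: [-0.297, -3.112, 0.016]
force: [-0.1, 0.8, 0.8]
width: 0.003
pos [0.5512 0.0314 0.1777] tool y ang 79.11412059213797 tilt z [-0.0161 -0.009  -0.9998] F [-0.0707  0.8184  0.7589] w 0.002537346783649512 t 13.65
units [-0.3627 -0.0034 -0.0126] per row for 1 [-0.3627 -0.0034 -0.0126]
pos [0.5512 0.0314 0.1777] tool y ang 79.11412059213797 tilt z [-0.0161 -0.009  -0.9998] F [-0.0707  0.8184  0.7589] w 0.002537346783649512 t 13.65
units [-0.9124 -0.1217 -0.019 ] per row for 1 [-0.9124 -0.1217 -0.019 ]
```

Now the last 15–20°, slowly.

```bash
python3 -m jog '[0,-0.1,0,0,0, 0,-0.1,0,0,0, 0,-0.1,-0.02,0,0, 0,-0.1,-0.02,0,0, 0,-0.08,-0.02,0,0, 0,-0.07,0,0,0, 0,-0.06,0,0,0, 0,-0.06,0,0,0, 0,-0.06,0,0,0, 0,-0.05,0,0,0, 0,0,0,0,0]'
python3 - <<'E'
from h import *
rel([.5861,.0197,.178])
E
```

```text
clock: 14.67
position: [0.5832, 0.0252, 0.177]
ee_rot: [-0.291, -3.111, 0.015]
force: [0.4, -0.8, -0.3]
width: 0.007
pos [0.5832 0.0252 0.177 ] tool y ang 79.31089848504425 tilt z [-0.0175 -0.0078 -0.9998] F [ 0.364  -0.8326 -0.3065] w 0.0067404083918993045 t 14.6667
units [-0.0973 -0.1216 -0.0252] per row for 1 [-0.0973 -0.1216 -0.0252]
```

```bash
python3 -m jog '[0,-0.06,0,0,0, 0,-0.06,0,0,0, 0,-0.05,0,0,0, 0,-0.05,0,0,0, 0,-0.05,0,0,0,0,0,0,0,0]'
python3 - <<'E'
from h import *
rel([.5861,.0197,.178])
E
```

```text
clock: 15.17
position: [0.5859, 0.0248, 0.1758]
ee_rot: [-0.288, -3.093, 0.013]
force: [0.1, -0.2, 0.1]
width: 0.006
pos [0.5859 0.0248 0.1758] tool y ang 79.3734332300326 tilt z [-0.0358 -0.0053 -0.9993] F [ 0.0566 -0.1548  0.0949] w 0.005725717132570507 t 15.1667
units [-0.0268 -0.1258 -0.0536] per row for 1 [-0.0268 -0.1258 -0.0536]
```

```bash
python3 -m jog '[0,0.2,0,0,0, 0,0.3,0,0,0, 0,0,0,-0.6,0, 0,0,0,-0.6,0, 0,0.6,0,-0.6,0,0,0.8,0,-0.3,0, 0,0.8,0,0,0,0,0,0,0,0]'
python3 - <<'E'
from h import *
cs=cam("scene")
a=get_image('scene')[:,:,::-1]; b=get_image('side')[:,:,::-1]
cv2.imwrite("pics/s9.png",a);cv2.imwrite("pics/d9.png",b)
f=lambda x:cv2.resize(np.ascontiguousarray(x),None,fx=3,fy=3,interpolation=cv2.INTER_CUBIC)
cv2.imwrite('pics/v9.png',np.hstack([f(a[180:320,190:320]),f(b[130:270,325:460])]))
E=stn(-.105,-.017,.175);print("jamb world",E,proj(cs,E),proj(cam("side"),E))
for s in(10,20): 
  t=np.radians(s);q=stn(-.105-.162*np.sin(t),.145-.162*np.cos(t),.175);print(s,proj(cs,q),proj(cam("side"),q))
rel(stn(-.063,-.095,.25),79)
E
```

```text
clock: 15.83
position: [0.4773, 0.0457, 0.2654]
ee_rot: [-0.29, -3.093, 0.015]
force: [-0.6, -0.2, -0.6]
width: 0.002
jamb world [ 0.5904 -0.0341  0.175 ] [[268.0573 199.1089]] [[373.695  180.5561]]
10 [[277.553  196.1035]] [[365.2835 182.2937]]
20 [[287.4312 194.3026]] [[356.0876 183.2513]]
pos [0.4815 0.0451 0.2656] tool y ang 79.27404933504964 tilt z [-0.0324 -0.0065 -0.9995] F [-0.1721 -0.1123  0.088 ] w 0.004666862136435293 t 15.9333
units [-4.0962 -3.3892  0.3063] per row for 6 [-0.6827 -0.5649  0.0511]
turn units 0.04567488917493989
```

View pics/v9.png

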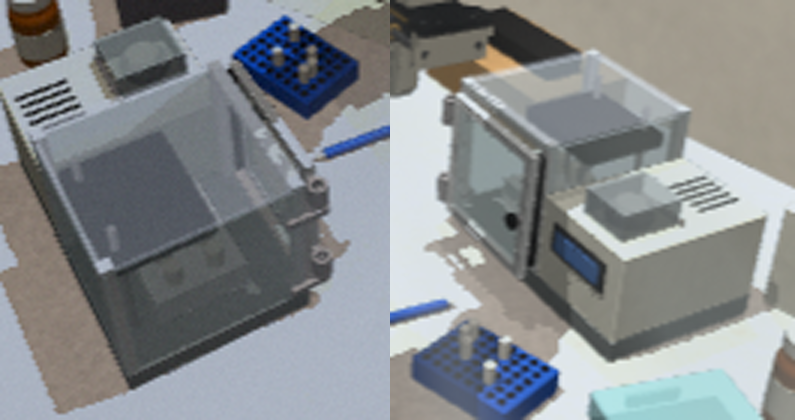

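The door is hung: knuckles are down on the lugs at left (316,190)/(318,262), and its free edge in the side crop is at (541,153), or native (375,181). The shut prediction is (373.7,180.6), and a 10° gap would give (365,182). I'll confirm with a firm, gentle push near the free edge.

```bash
python3 -c "
from h import *
rel(stn(-.140,.005,.265)); rel(stn(-.140,.005,.178))"
```

```text
pos [0.4815 0.0451 0.2656] tool y ang 79.27404933504964 tilt z [-0.0324 -0.0065 -0.9995] F [-0.1721 -0.1123  0.088 ] w 0.004666862136435293 t 15.9333
units [-2.1716 -0.8848 -0.0412] per row for 3 [-0.7239 -0.2949 -0.0137]
pos [0.4815 0.0451 0.2656] tool y ang 79.27404933504964 tilt z [-0.0324 -0.0065 -0.9995] F [-0.1721 -0.1123  0.088 ] w 0.004666862136435293 t 15.9333
units [-2.2382 -0.8577  2.1326] per row for 4 [-0.5595 -0.2144  0.5332]
```

```bash
python3 -m jog '[0,-0.4,-0.2,0,0, 0,-0.5,-0.2,0,0, 0,-0.5,-0.2,0,0, 0,-0.4,-0.2,0.2,0, 0,0,0,0.6,0, 0,0,0,0.6,0, 0,0,0,0.3,0, 0,0,0,0,0,0,0,0,0,0]'; python3 -c "
from h import *
rel(stn(-.1195,.005,.178))"
```

```text
clock: 16.68
position: [0.5557, -0.0056, 0.1905]
ee_rot: [-0.294, -3.103, 0.02]
force: [-1.0, -0.4, 0.0]
width: 0.01
pos [ 0.5557 -0.0056  0.1905] tool y ang 79.1990785832952 tilt z [-0.0256 -0.0102 -0.9996] F [-0.9828 -0.3917  0.0409] w 0.009732039520169397 t 16.6833
units [-0.6312  0.0185  0.2989] per row for 1 [-0.6312  0.0185  0.2989]
```

```bash
python3 -m jog '[0,-0.1,0,0.2,0, 0,-0.1,0,0.05,0, 0,-0.1,0,0,0, 0,-0.08,0,0,0, 0,-0.07,0,0,0, 0,-0.07,0,0,0, 0,-0.07,0,0,0, 0,-0.07,0,0,0]'; python3 -c "
from h import *
rel(stn(-.1195,.005,.178))"; python3 -m jog '[0,-0.1,0,0,0]';python3 -m jog '[0,-0.12,0,0,0]'; python3 -c "
from h import *
rel(stn(-.1195,.005,.178))"
```

```text
clock: 17.35
position: [0.58, -0.01, 0.1814]
ee_rot: [-0.291, -3.094, 0.017]
force: [-13.4, 2.0, 10.0]
width: 0.007
pos [ 0.58   -0.01    0.1814] tool y ang 79.2574517172816 tilt z [-0.0349 -0.0079 -0.9994] F [-13.4096   2.0376   9.9967] w 0.0067664391625360774 t 17.35
units [-0.0116  0.0077  0.0836] per row for 1 [-0.0116  0.0077  0.0836]
clock: 17.43
position: [0.5801, -0.01, 0.1813]
ee_rot: [-0.29, -3.086, 0.016]
force: [-19.9, 2.5, 16.0]
width: 0.007
clock: 17.52
position: [0.5803, -0.01, 0.1812]
ee_rot: [-0.288, -3.076, 0.015]
force: [-23.3, 3.7, 20.4]
width: 0.003
pos [ 0.5803 -0.01    0.1812] tool y ang 79.30623965046377 tilt z [-0.0528 -0.0048 -0.9986] F [-23.2904   3.6621  20.3644] w 0.0026754249247670945 t 17.5167
units [-0.0047  0.0082  0.0796] per row for 1 [-0.0047  0.0082  0.0796]
```

Firm contact exactly at the predicted shut position (−13 to −23 N, no motion), so the door is shut. Next, the cover.

```bash
python3 -m jog '[0,0.3,0,0,0, 0,0.4,0,0,0, 0,0.2,0,-0.6,0, 0,0,0,-0.7,0, 80,0,-0.3,-0.7,0, 80,0,-0.5,-0.3,0, 80,-0.2,-0.5,0,0,80,0,0,0,0]' 15; python3 -c "
from h import *
rel(stn(-.063,-.095,.25),79)"
```

```text
clock: 18.18
position: [0.5461, -0.055, 0.282]
ee_rot: [-0.28, -3.075, 0.014]
force: [0.1, -1.4, 0.3]
width: 0.245
pos [ 0.5461 -0.055   0.282 ] tool y ang 79.59712459181544 tilt z [-0.0545 -0.0039 -0.9985] F [ 0.1175 -1.3915  0.279 ] w 0.24531614771960633 t 18.1833
units [-2.0645 -1.2355  0.7079] per row for 3 [-0.6882 -0.4118  0.236 ]
turn units 0.09952076530257396
```

```bash
python3 -m jog '[80,-0.5,-0.3,0,0, 80,-0.6,-0.35,0,0, 80,-0.5,-0.3,0,0, 80,-0.3,-0.2,0.3,0,80,0,0,0,0,80,0,0,0,0]'; python3 -c "
from h import *
P=[stn(-.075,-.065,.1555),stn(-.075,-.125,.1555),stn(-.005,-.125,.1555),stn(-.005,-.065,.1555)]
print((proj(cam('scene'),P)-[190,180])*3, (proj(cam('side'),P)-[325,130])*3+[390,0])
rel(stn(-.063,-.095,.21),79)
rel(stn(-.063,-.095,.1535),79)"
```

```text
clock: 18.68
position: [0.6158, -0.1158, 0.2694]
ee_rot: [-0.28, -3.081, 0.01]
force: [0.3, 0.3, 0.1]
width: 0.683
[[184.897   51.6891]
 [159.6078  14.075 ]
 [ 91.8464  38.8229]
 [115.5192  78.1351]] [[587.7585 184.0358]
 [626.2655 213.6317]
 [684.2564 196.0496]
 [644.4626 167.8495]]
pos [ 0.6158 -0.1158  0.2694] tool y ang 79.6224238531546 tilt z [-0.0485 -0.0023 -0.9988] F [0.2716 0.301  0.1015] w 0.6832545425597847 t 18.6833
units [-0.1057 -0.0516  1.4817] per row for 2 [-0.0529 -0.0258  0.7408]
turn units 0.10373730885910011
pos [ 0.6158 -0.1158  0.2694] tool y ang 79.6224238531546 tilt z [-0.0485 -0.0023 -0.9988] F [0.2716 0.301  0.1015] w 0.6832545425597847 t 18.6833
units [-0.1726 -0.036   2.8925] per row for 4 [-0.0431 -0.009   0.7231]
turn units 0.10373730885910011
```

Predicted cover corners match the picture (185,50), (160,17), (93,35), (115,72). Descending.

```bash
python3 -m jog '[82,-0.1,-0.05,0.4,0.1, 82,0,0,0.5,0, 82,0,0,0.4,0, 82,0,0,0,0,82,0,0,0,0]'; python3 -c "
from h import *
rel(stn(-.063,-.095,.1535),79)"
```

```text
clock: 19.1
position: [0.6163, -0.1141, 0.2188]
ee_rot: [-0.292, -3.082, 0.007]
force: [-0.0, -0.5, 1.2]
width: 0.892
pos [ 0.6163 -0.1141  0.2188] tool y ang 79.16768363901137 tilt z [-0.0461  0.     -0.9989] F [-0.032  -0.5024  1.2151] w 0.8923957484280801 t 19.1
units [-0.1068 -0.0974  1.6302] per row for 2 [-0.0534 -0.0487  0.8151]
turn units 0.02794727316856201
```

```bash
python3 -m jog '[82,-0.1,-0.1,0.2,0, 82,0,0,0.4,0, 82,0,0,0.4,0, 82,0,0,0.3,0, 82,0,0,0.2,0,82,0,0,0,0]'; python3 -c "
from h import *
rel(stn(-.063,-.095,.1535),79)"
```

```text
clock: 19.6
position: [0.6205, -0.1179, 0.1625]
ee_rot: [-0.289, -3.092, 0.005]
force: [-0.1, -0.4, -0.3]
width: 0.893
pos [ 0.6205 -0.1179  0.1625] tool y ang 79.34417764794269 tilt z [-0.0359  0.0001 -0.9994] F [-0.1077 -0.3916 -0.2656] w 0.8934638725940356 t 19.6
units [ 0.0811 -0.0359  0.2285] per row for 1 [ 0.0811 -0.0359  0.2285]
turn units 0.05736294132378106
```

```bash
python3 -m jog '[82,0.08,-0.03,0.1,0, 82,0,0,0.07,0, 70,0,0,0,0, 58,0,0,0,0, 50,0,0,0,0, 50,0,0,0,0, 50,0,0,0,0,50,0,0,0,0]' 8
python3 - <<'E'
from h import *
s=observe();M=R.from_rotvec(s["ee_rot"]).as_matrix();g=s["position"]+M[:,2]*.006
rel(stn(-.063,-.095,.1535),79)
H=stn(-.005,-.095,.1255);d=g-H;u=-(d[:2]@SX);r=np.hypot(u,d[2]);t0=np.arctan2(d[2],u);print("u,w",u,d[2],"r",r,np.degrees(t0))
prev=np.array([u,d[2]])
for a in range(10,91,10):
    t=t0+np.radians(a);q=np.array([r*np.cos(t),r*np.sin(t)]);D=q-prev;prev=q
    w=np.array([-D[0]*SX[0],-D[0]*SX[1],D[1]]);print(a,M.T@w/.04)
E
```

```text
clock: 20.27
position: [0.618, -0.1201, 0.1589]
ee_rot: [-0.29, -3.097, 0.007]
force: [-0.1, 0.5, -2.3]
width: 0.654
pos [ 0.618  -0.1201  0.1589] tool y ang 79.30659521165833 tilt z [-0.0316 -0.0015 -0.9995] F [-0.1345  0.5351 -2.3383] w 0.6536458182836326 t 20.2667
units [0.0346 0.0291 0.1351] per row for 1 [0.0346 0.0291 0.1351]
turn units 0.05109920194305554
u,w 0.05662939311984178 0.02736964861449978 r 0.06289662813222004 25.795022005144983
10 [-0.133  -0.0025 -0.2396]
20 [-0.1726 -0.0025 -0.2129]
30 [-0.207  -0.0024 -0.1797]
40 [-0.235  -0.0023 -0.141 ]
50 [-0.2559 -0.002  -0.0981]
60 [-0.2691 -0.0018 -0.0521]
70 [-0.274  -0.0014 -0.0046]
80 [-0.2707 -0.0011  0.043 ]
90 [-0.2591 -0.0007  0.0894]
```

```bash
python3 -m jog '[50,-0.06,0,-0.14,0, 50,-0.07,0,-0.13,0, 50,-0.09,0,-0.12,0, 50,-0.1,0,-0.11,0, 50,-0.1,0,-0.1,0, 50,-0.11,0,-0.09,0, 50,-0.12,0,-0.07,0, 50,-0.12,0,-0.07,0, 50,0,0,0,0]'
python3 - <<'E'
from h import *
s=observe();M=R.from_rotvec(s["ee_rot"]).as_matrix();g=s["position"]+M[:,2]*.006
H=stn(-.005,-.095,.1255);d=g-H;u=-(d[:2]@SX);r=np.hypot(u,d[2]);t0=np.arctan2(d[2],u);print("u,w",u,d[2],"r",r,np.degrees(t0)-25.8,s["force"],s["width"],M[:,2])
E
```

```text
clock: 21.02
position: [0.6521, -0.1268, 0.195]
ee_rot: [-0.291, -3.095, 0.007]
force: [-1.7, -0.6, 2.3]
width: 0.654
u,w 0.021972314756170605 0.06347078045573004 r 0.06716637988907631 45.105169865074686 [-1.7226 -0.6201  2.3442] 0.6537193367416708 [-0.0332 -0.0016 -0.9994]
```

```bash
python3 -m jog '[50,-0.14,0,-0.03,0, 50,-0.14,0,-0.02,0, 50,-0.14,0,0,0, 50,-0.14,0,0.01,0, 50,-0.14,0,0.02,0, 50,-0.14,0,0.03,0, 50,-0.14,0,0.04,0, 50,-0.14,0,0.05,0, 50,-0.14,0,0.06,0, 50,0,0,0,0]'
python3 - <<'E'
from h import *
s=observe();M=R.from_rotvec(s["ee_rot"]).as_matrix();g=s["position"]+M[:,2]*.006
H=stn(-.005,-.095,.1255);d=g-H;u=-(d[:2]@SX);r=np.hypot(u,d[2]);t0=np.arctan2(d[2],u);print("u,w",u,d[2],"r",r,np.degrees(t0)-25.8,s["force"],s["width"],M[:,2])
E
```

```text
clock: 21.85
position: [0.7079, -0.1379, 0.1863]
ee_rot: [-0.291, -3.097, 0.008]
force: [-0.5, -1.1, 2.8]
width: 0.654
u,w -0.03496699026393971 0.05484984254449743 r 0.06504764127372041 96.71767078043693 [-0.4852 -1.1228  2.8065] 0.6539244493433981 [-0.0311 -0.0025 -0.9995]
```

```bash
python3 -m jog '[82,0,0,0,0, 82,0,0,0,0, 82,0,0,0,0, 82,0,0,0,0, 82,0,0,-0.4,0, 82,0,0,-0.6,0, 82,0,0,-0.6,0, 40,0.3,0,-0.2,0, 0,0.5,0,0,0, 0,0.5,0,0,0, 0,0.2,0,0,0, 0,0,0,0,0,0,0,0,0,0,0,0,0,0,0]'
python3 - <<'E'
from h import *
rel(stn(-.042,-.095,.18)); rel(stn(-.042,-.095,.168))
a=get_image('scene')[:,:,::-1]; b=get_image('side')[:,:,::-1];w=get_image('wrist')[:,:,::-1]
f=lambda x:cv2.resize(np.ascontiguousarray(x),(395,420),interpolation=cv2.INTER_CUBIC)
cv2.imwrite('pics/v10.png',np.hstack([f(a[180:320,190:320]),f(b[130:270,325:460])]))
E
```

```text
clock: 23.02
position: [0.6494, -0.1227, 0.263]
ee_rot: [-0.286, -3.098, 0.003]
force: [0.4, 0.5, 0.5]
width: 0.435
pos [ 0.6494 -0.1227  0.263 ] tool y ang 79.465298524187 tilt z [-0.0306  0.0011 -0.9995] F [0.445  0.5068 0.5485] w 0.43539765175876793 t 23.0167
units [ 0.2324 -0.0465  2.0833] per row for 3 [ 0.0775 -0.0155  0.6944]
pos [ 0.6494 -0.1227  0.263 ] tool y ang 79.465298524187 tilt z [-0.0306  0.0011 -0.9995] F [0.445  0.5068 0.5485] w 0.43539765175876793 t 23.0167
units [ 0.2233 -0.0452  2.3832] per row for 3 [ 0.0744 -0.0151  0.7944]
```

```bash
python3 -m jog '[0,0.15,-0.04,0.4,0, 0,0.1,0,0.5,0, 0,0,0,0.5,0, 0,0,0,0.3,0, 0,0,0,0.1,0, 0,0,0,0,0, 0,0,0,0,0]'
python3 - <<'E'
from h import *
rel(stn(-.042,-.095,.172)); rel(stn(-.042,-.095,.166))
E
```

```text
clock: 23.75
position: [0.6402, -0.1236, 0.1867]
ee_rot: [-0.286, -3.098, 0.005]
force: [-0.1, -1.3, 0.5]
width: 0.001
pos [ 0.6402 -0.1236  0.1867] tool y ang 79.44977292973651 tilt z [-0.0307 -0.0006 -0.9995] F [-0.1099 -1.3146  0.473 ] w 0.0009039967554826009 t 23.75
units [0.0623 0.01   0.3687] per row for 1 [0.0623 0.01   0.3687]
pos [ 0.6402 -0.1236  0.1867] tool y ang 79.44977292973651 tilt z [-0.0307 -0.0006 -0.9995] F [-0.1099 -1.3146  0.473 ] w 0.0009039967554826009 t 23.75
units [0.0578 0.0109 0.5187] per row for 1 [0.0578 0.0109 0.5187]
```

```bash
python3 -m jog '[0,0.06,0,0.15,0, 0,0,0,0.15,0, 0,0,0,0.1,0]'; python3 -m jog '[0,0,0,0.1,0]'; python3 -m jog '[0,0,0,0.1,0]';python3 -m jog '[0,0,0,0.1,0]';python3 -m jog '[0,0,0,0.1,0]'
```

```text
clock: 24.0
position: [0.6392, -0.1235, 0.1722]
ee_rot: [-0.286, -3.102, 0.006]
force: [-0.1, 0.7, 1.4]
width: 0.001
clock: 24.08
position: [0.6392, -0.1236, 0.1684]
ee_rot: [-0.287, -3.103, 0.006]
force: [-1.9, 0.9, 3.7]
width: 0.008
clock: 24.17
position: [0.6395, -0.1236, 0.1655]
ee_rot: [-0.287, -3.104, 0.005]
force: [-14.1, 4.1, 49.2]
width: 0.003
clock: 24.25
position: [0.6396, -0.1237, 0.1654]
ee_rot: [-0.287, -3.106, 0.004]
force: [-21.0, 5.7, 56.4]
width: 0.001
clock: 24.33
position: [0.6394, -0.1237, 0.1657]
ee_rot: [-0.287, -3.108, 0.002]
force: [-17.2, 4.6, 38.8]
width: 0.003
```

Contact at tip z ≈ 0.147, bottomed at 0.141, as the description predicts for a full press. Letting go and withdrawing.

```bash
python3 -m jog '[0,0,0,-0.3,0, 0,0,0,-0.6,0, 0,0,0,-0.8,0, 0,0,0,-0.8,0, 0,0.3,0,-0.3,0, 0,0.7,0,0,0, 0,0.8,0,0,0, 0,0.8,0,0,0, 0,0.8,0,0,0,0,0,0,0,0,0,0,0,0,0]'
python3 - <<'E'
from h import *
rel([.5,-.1,.27])
a=get_image('scene')[:,:,::-1]; b=get_image('side')[:,:,::-1]
f=lambda x,s:cv2.resize(np.ascontiguousarray(x),s,interpolation=cv2.INTER_CUBIC)
cv2.imwrite("pics/s11.png",a);cv2.imwrite("pics/d11.png",b)
cv2.imwrite('pics/v11.png',np.hstack([f(a[160:350,185:450],(430,308)),f(b[120:280,310:470],(308,308))]))
P=stn(-.105,-.017,.175);print(((proj(cam('side'),P)-[310,120])*1.925)+[430,0],(proj(cam('scene'),P)-[185,160])*1.6226)
E
```

```text
clock: 25.25
position: [0.5034, -0.0985, 0.2871]
ee_rot: [-0.288, -3.116, 0.0]
force: [1.4, 0.8, 0.8]
width: 0.008
pos [ 0.5034 -0.0985  0.2871] tool y ang 79.42811015082061 tilt z [-0.0125  0.0009 -0.9999] F [1.3678 0.757  0.8107] w 0.00836117592100287 t 25.25
units [ 0.0725 -0.0524  0.4279] per row for 1 [ 0.0725 -0.0524  0.4279]
[[552.6129 116.5704]] [[134.7688  63.4581]]
```

View pics/v11.png

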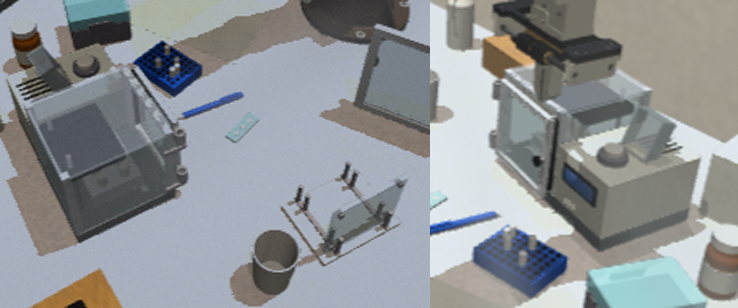

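Left panel: the cover leans back at (48,65), the white button is exposed at (85,65), and the knuckles are on the lugs at (180,135)/(180,178). The panel is still in the rack, and the beaker, pen, cassette and tube rack are in place. Right panel: the door's free edge is at (554,117) against a predicted (553,117), so it is shut. Handing in.

```bash
python3 -c "
from h import *
print(sign_off())"
```

```text
the job is handed in; nothing more can be done
None
```

The job is done and handed in at about 25 s on the robot's clock. I carried the small framed door from the rack, lowered both knuckles onto the hinge pins and pushed it shut slowly. Then I swung the guard cover up past its balance point, pressed the start button fully in, let go and withdrew.

**Last checks:**
- **Door seated:** the knuckles' lower ends read about 1 mm below the pin feet, within measuring error, with +23 N at the wrist on setting down. The last picture shows them on the lugs.
- **Door shut:** a push near the free edge met −13 to −23 N with no further movement. The free edge lay within about 1–2 px of where a shut door should appear.
- **Cover and button:** the last picture shows the cover leaning back and the button exposed. The button bottomed at the predicted depth, with the fingertip at about z = 0.141 m.
- **Other things:** in the last picture the panel, beaker, pen, cassette and tube rack looked undisturbed. I checked these by eye only.

**What went less well:**
- The tool drifted up to about 3° off vertical (about 0.8° while lowering the door), which the row commands could not correct.
- A knuckle lightly touched the station (about 3 N) on approach.
- The button press peaked at 56 N upwards through the closed fingers, more than needed. It stayed under the 120 N wrist limit, and I took the 40 N limit to cover only the arm and gripper body.

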